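# Rake the finishing chips level in the drying tray

## Robot

A 6-joint arm with a two-finger parallel gripper is mounted at the origin on the work surface. World frame = base frame: x ahead of the robot, y to its left, z up, the work surface at z = 0. Lengths are in mm, angles in rad, forces in N, time in s.
With the tool pointing down it reaches from about 350 to 1000 mm from the base axis. Payload 7.1 kg.
Tool frame: the origin (TCP) lies on the centre line of the jaws, within the pads' length; the fingertips stand 11 mm ahead of it and the grasp point (between the pads) lies 8 mm behind it (arm.tip_extent is the distance from the TCP to the fingertips, in mm); y points along the fingers, z is the direction in which the jaws open and shut, and the axes are right-handed (so a half turn about y gives the same grasp; the last joint's range is limited). The gripper opens to 85 mm and grips with 20 to 120 N. Pads are 22 mm wide; open, the fingers measure 114 mm over their backs; the gripper's body (76 mm by 85 mm) begins 54 mm behind the grasp point. The pads swing forward as they close: fully open they stand 13 mm farther back than shut.
Start: joints at [-1.296, 0.423, 1.63, -0, 1.089, -0.019], TCP at [181.013, -598.197, 242.319] pointing down, gripper open.
Joint ranges: [-3, 3], [-0.9, 2.11], [0.09, 2.58], [-1.31, 4.45], [0.11, 2.69], [-2.54, 2.54]. Speed limits (rad/s): [2.39, 2.39, 3.01, 3.14, 3.14, 3.14].

## Interface

Orientations are given as a 3x3 rotation matrix whose columns are the frame's x, y, z axes.
In Python, from rig import arm gives the robot as it stands. Calls block until the motion is done:
- arm.move_ptp(position, orientation): joint-space move of the TCP to a pose.
- arm.move_l(position, rotation=None, max_speed=150): straight line of the TCP; rotation=None keeps the orientation; max_speed is the mean speed in mm/s.
- arm.move_joints(angles): joint-space move.
- arm.gripper_to(opening, force=None): finger opening in mm; force is the grip in N (None keeps the last); returns when the fingers have stopped.
- arm.sleep(seconds).
- arm.inverse_kinematics(position, orientation): joint angles nearest the present ones, or None.
- arm.get_obs(): the state.
- arm.snapshot(name): name is "scene" or "top" or "wrist"; returns a dict with "pixels" (384x512x3 uint8, blue, green, red), "K" (3x3 intrinsics, pixels), "world_from_camera" (4x4, takes a point from camera to world coordinates). Camera axes: x right, y down, z forward; pixel columns grow to the right and rows downward; lengths in mm; the calibration is good to about 2 mm. A picture is of the moment at which its call begins. There is no depth.
A pose or a line that the arm cannot do raises arm.IKError and nothing moves.
- arm.finish_job(): hands the job in, once; it reports no verdict.
The state is a dict: "t": time; "q": joint angles; "joint_vel": joint speeds; "effort": joint torques, N m; "tool_pos": TCP position; "tool_rot": TCP orientation; "ft_force": force on the tool from outside, world axes, zero at the start; "ft_torque": the same for the moment, N m; "gripper_width": finger opening in mm.
Only numpy, scipy, OpenCV 4.12 (cv2) and the standard library are available. Lean on these libraries where they do the work, as an engineer would, in place of code of your own. Each camera call takes 0.05 s, during which the arm holds its last target.

## Task

Ceramic finishing chips have been tipped into one end of the drying tray: take the rake from its rest and, with its teeth lightly on the tray's slotted floor, rake the chips along into one even layer, two or three over each of the three slotted panels and none lying on another, then stand the rake back in its rest. Keep the touch light, since hard pressing dents the floor and chips the ceramic; move the chips with the rake only, and leave everything else where it is.

Things in the scene. Friction and masses are not known exactly. Their poses are not given: they have to be found in the camera images.
- tray: Aluminium drip pan of the drying tray, fixed to the bench. Outer size 122 (its x) x 246 (its y) x 60 mm high, walls 6 mm, so 110 x 234 mm inside. Origin: centre of its underside, on the bench. Its y axis runs along its length; the chips start at its -y end.
- bed: Slotted steel floor in the tray, fixed, 110 (x) x 234 (y) mm, turned as the tray is; falls 1.5 degrees towards +y for draining (6 mm end to end), level along x. Origin: centre of its upper face, 22 to 30 mm above the bench, varying. Three slotted panels, one per third; thirds meet at y = -39, +39 mm. Over 12 N dents it. Readings are some mm out: feel for the floor, then follow its fall.
- chip1: Blue-grey ceramic finishing chip: triangle with blunted corners, 12 mm thick, about 12 g, brittle (12 N at most). Origin at its centre, z axis through the thickness; the corners lie 15 mm from it (one along +x), the flat sides 9 mm. Starts flat on the floor in the first row, against the -y end (y about -101 mm in the bed's frame).
- chip2: Blue-grey ceramic finishing chip: triangle with blunted corners, 12 mm thick, about 12 g, brittle (12 N at most). Origin at its centre, z axis through the thickness; the corners lie 15 mm from it (one along +x), the flat sides 9 mm. Starts flat on the floor in the first row, against the -y end (y about -101 mm in the bed's frame).
- chip3: Blue-grey ceramic finishing chip: triangle with blunted corners, 12 mm thick, about 12 g, brittle (12 N at most). Origin at its centre, z axis through the thickness; the corners lie 15 mm from it (one along +x), the flat sides 9 mm. Starts flat on the floor in the first row, against the -y end (y about -101 mm in the bed's frame).
- chip4: Blue-grey ceramic finishing chip: triangle with blunted corners, 12 mm thick, about 12 g, brittle (12 N at most). Origin at its centre, z axis through the thickness; the corners lie 15 mm from it (one along +x), the flat sides 9 mm. Starts flat on the floor in the second row (y about -57 mm in the bed's frame); a bare strip 12 mm wide or more parts the rows.
- chip5: Blue-grey ceramic finishing chip: triangle with blunted corners, 12 mm thick, about 12 g, brittle (12 N at most). Origin at its centre, z axis through the thickness; the corners lie 15 mm from it (one along +x), the flat sides 9 mm. Starts flat on the floor in the second row (y about -57 mm in the bed's frame); a bare strip 12 mm wide or more parts the rows.
- chip6: Blue-grey ceramic finishing chip: triangle with blunted corners, 12 mm thick, about 12 g, brittle (12 N at most). Origin at its centre, z axis through the thickness; the corners lie 15 mm from it (one along +x), the flat sides 9 mm. Starts flat on the floor in the third row (y about -13 mm in the bed's frame); a bare strip 12 mm wide or more parts it from the second.
- chip7: Blue-grey ceramic finishing chip: triangle with blunted corners, 12 mm thick, about 12 g, brittle (12 N at most). Origin at its centre, z axis through the thickness; the corners lie 15 mm from it (one along +x), the flat sides 9 mm. Starts flat on the floor in the third row (y about -13 mm in the bed's frame); a bare strip 12 mm wide or more parts it from the second.
- chip8: Blue-grey ceramic finishing chip: triangle with blunted corners, 12 mm thick, about 12 g, brittle (12 N at most). Origin at its centre, z axis through the thickness; the corners lie 15 mm from it (one along +x), the flat sides 9 mm. Starts lying on top of the third row, bridging its two chips.
- rake: Upright hand rake, 0.16 kg, standing in its rest. Square wooden grip 20 x 20 mm along z; origin in the grip, 45 mm below its top, 39 mm above the brass ferrule, 105 mm above the tips of the teeth. Head bar 92 (x) x 22 (y) x 12 mm, underside 69 mm below the origin; under it one row along x of 7 round steel teeth 5 mm thick, 36 mm long, 13.3 mm apart (gaps 8 mm, row 85 mm).
- rest: Slotted wooden block, fixed, the rest of the rake: 126 (x) x 56 (y) x 46 mm high, origin at the centre of its underside. A slot along x, 14 mm wide and 100 mm long, takes the teeth; the underside of the head bar then sits on the block's top, with the rake's origin 115 mm above the bench over the block's centre.
- dome: Bystander, fixed: clear dome 80 mm across and 80 mm high over a watch movement, on a wooden base 92 mm across. Origin at the centre of its underside.
- screwdriver: Bystander, loose: brass screwdriver 140 mm long, lying on the bench.
- brush: Bystander, loose: brush 170 mm long, lying on the bench.
- loupe: Bystander, loose: black eye loupe, 42 mm across, 34 mm high.
- watch: Bystander, loose: steel watch with white dial, 40 mm across, 12 mm high.
- scoop: Bystander, loose: green scoop 70 x 55 x 28 mm with a 75 mm handle.

How it is judged (in metres and radians):
On the way, in this order (a step that is already met when the one before it is completed fails the run):
1. the rake is lifted out of its rest (z of rake in the frame of rest above 0.155 m), for 0.2 s.
2. chips are raked along with the teeth bearing on the tray's floor (more than 1 N all through 0.35 s of raking) (contact force between rake and bed above 1 N and linear speed of rake above 0.008 m/s and linear speed of any of chip1, chip2, chip3, chip4, chip5, chip6, chip7, chip8 above 0.005 m/s), for 0.35 s.
At the end, for the whole second after the job is handed in: All 8 chips lie in the tray in one layer (centres under 9.5 mm above the floor), at least two centred in each third of its length; the rake stands in its rest, bar down on the block (height within 3.5 mm, centre within 16 mm, upright within 0.1 rad, along the slot within 0.2 rad); all still (z of chip1 in the frame of bed between 0 and 0.0095 m and z of chip2 in the frame of bed between 0 and 0.0095 m and z of chip3 in the frame of bed between 0 and 0.0095 m and z of chip4 in the frame of bed between 0 and 0.0095 m and z of chip5 in the frame of bed between 0 and 0.0095 m and z of chip6 in the frame of bed between 0 and 0.0095 m and z of chip7 in the frame of bed between 0 and 0.0095 m and z of chip8 in the frame of bed between 0 and 0.0095 m and (y of chip2 in the frame of bed below -0.039 m or y of chip3 in the frame of bed below -0.039 m or y of chip4 in the frame of bed below -0.039 m or y of chip5 in the frame of bed below -0.039 m or y of chip6 in the frame of bed below -0.039 m or y of chip7 in the frame of bed below -0.039 m or y of chip8 in the frame of bed below -0.039 m) and (y of chip1 in the frame of bed below -0.039 m or y of chip3 in the frame of bed below -0.039 m or y of chip4 in the frame of bed below -0.039 m or y of chip5 in the frame of bed below -0.039 m or y of chip6 in the frame of bed below -0.039 m or y of chip7 in the frame of bed below -0.039 m or y of chip8 in the frame of bed below -0.039 m) and (y of chip1 in the frame of bed below -0.039 m or y of chip2 in the frame of bed below -0.039 m or y of chip4 in the frame of bed below -0.039 m or y of chip5 in the frame of bed below -0.039 m or y of chip6 in the frame of bed below -0.039 m or y of chip7 in the frame of bed below -0.039 m or y of chip8 in the frame of bed below -0.039 m) and (y of chip1 in the frame of bed below -0.039 m or y of chip2 in the frame of bed below -0.039 m or y of chip3 in the frame of bed below -0.039 m or y of chip5 in the frame of bed below -0.039 m or y of chip6 in the frame of bed below -0.039 m or y of chip7 in the frame of bed below -0.039 m or y of chip8 in the frame of bed below -0.039 m) and (y of chip1 in the frame of bed below -0.039 m or y of chip2 in the frame of bed below -0.039 m or y of chip3 in the frame of bed below -0.039 m or y of chip4 in the frame of bed below -0.039 m or y of chip6 in the frame of bed below -0.039 m or y of chip7 in the frame of bed below -0.039 m or y of chip8 in the frame of bed below -0.039 m) and (y of chip1 in the frame of bed below -0.039 m or y of chip2 in the frame of bed below -0.039 m or y of chip3 in the frame of bed below -0.039 m or y of chip4 in the frame of bed below -0.039 m or y of chip5 in the frame of bed below -0.039 m or y of chip7 in the frame of bed below -0.039 m or y of chip8 in the frame of bed below -0.039 m) and (y of chip1 in the frame of bed below -0.039 m or y of chip2 in the frame of bed below -0.039 m or y of chip3 in the frame of bed below -0.039 m or y of chip4 in the frame of bed below -0.039 m or y of chip5 in the frame of bed below -0.039 m or y of chip6 in the frame of bed below -0.039 m or y of chip8 in the frame of bed below -0.039 m) and (y of chip1 in the frame of bed below -0.039 m or y of chip2 in the frame of bed below -0.039 m or y of chip3 in the frame of bed below -0.039 m or y of chip4 in the frame of bed below -0.039 m or y of chip5 in the frame of bed below -0.039 m or y of chip6 in the frame of bed below -0.039 m or y of chip7 in the frame of bed below -0.039 m) and (y of chip2 in the frame of bed between -0.039 and 0.039 m or y of chip3 in the frame of bed between -0.039 and 0.039 m or y of chip4 in the frame of bed between -0.039 and 0.039 m or y of chip5 in the frame of bed between -0.039 and 0.039 m or y of chip6 in the frame of bed between -0.039 and 0.039 m or y of chip7 in the frame of bed between -0.039 and 0.039 m or y of chip8 in the frame of bed between -0.039 and 0.039 m) and (y of chip1 in the frame of bed between -0.039 and 0.039 m or y of chip3 in the frame of bed between -0.039 and 0.039 m or y of chip4 in the frame of bed between -0.039 and 0.039 m or y of chip5 in the frame of bed between -0.039 and 0.039 m or y of chip6 in the frame of bed between -0.039 and 0.039 m or y of chip7 in the frame of bed between -0.039 and 0.039 m or y of chip8 in the frame of bed between -0.039 and 0.039 m) and (y of chip1 in the frame of bed between -0.039 and 0.039 m or y of chip2 in the frame of bed between -0.039 and 0.039 m or y of chip4 in the frame of bed between -0.039 and 0.039 m or y of chip5 in the frame of bed between -0.039 and 0.039 m or y of chip6 in the frame of bed between -0.039 and 0.039 m or y of chip7 in the frame of bed between -0.039 and 0.039 m or y of chip8 in the frame of bed between -0.039 and 0.039 m) and (y of chip1 in the frame of bed between -0.039 and 0.039 m or y of chip2 in the frame of bed between -0.039 and 0.039 m or y of chip3 in the frame of bed between -0.039 and 0.039 m or y of chip5 in the frame of bed between -0.039 and 0.039 m or y of chip6 in the frame of bed between -0.039 and 0.039 m or y of chip7 in the frame of bed between -0.039 and 0.039 m or y of chip8 in the frame of bed between -0.039 and 0.039 m) and (y of chip1 in the frame of bed between -0.039 and 0.039 m or y of chip2 in the frame of bed between -0.039 and 0.039 m or y of chip3 in the frame of bed between -0.039 and 0.039 m or y of chip4 in the frame of bed between -0.039 and 0.039 m or y of chip6 in the frame of bed between -0.039 and 0.039 m or y of chip7 in the frame of bed between -0.039 and 0.039 m or y of chip8 in the frame of bed between -0.039 and 0.039 m) and (y of chip1 in the frame of bed between -0.039 and 0.039 m or y of chip2 in the frame of bed between -0.039 and 0.039 m or y of chip3 in the frame of bed between -0.039 and 0.039 m or y of chip4 in the frame of bed between -0.039 and 0.039 m or y of chip5 in the frame of bed between -0.039 and 0.039 m or y of chip7 in the frame of bed between -0.039 and 0.039 m or y of chip8 in the frame of bed between -0.039 and 0.039 m) and (y of chip1 in the frame of bed between -0.039 and 0.039 m or y of chip2 in the frame of bed between -0.039 and 0.039 m or y of chip3 in the frame of bed between -0.039 and 0.039 m or y of chip4 in the frame of bed between -0.039 and 0.039 m or y of chip5 in the frame of bed between -0.039 and 0.039 m or y of chip6 in the frame of bed between -0.039 and 0.039 m or y of chip8 in the frame of bed between -0.039 and 0.039 m) and (y of chip1 in the frame of bed between -0.039 and 0.039 m or y of chip2 in the frame of bed between -0.039 and 0.039 m or y of chip3 in the frame of bed between -0.039 and 0.039 m or y of chip4 in the frame of bed between -0.039 and 0.039 m or y of chip5 in the frame of bed between -0.039 and 0.039 m or y of chip6 in the frame of bed between -0.039 and 0.039 m or y of chip7 in the frame of bed between -0.039 and 0.039 m) and (y of chip2 in the frame of bed above 0.039 m or y of chip3 in the frame of bed above 0.039 m or y of chip4 in the frame of bed above 0.039 m or y of chip5 in the frame of bed above 0.039 m or y of chip6 in the frame of bed above 0.039 m or y of chip7 in the frame of bed above 0.039 m or y of chip8 in the frame of bed above 0.039 m) and (y of chip1 in the frame of bed above 0.039 m or y of chip3 in the frame of bed above 0.039 m or y of chip4 in the frame of bed above 0.039 m or y of chip5 in the frame of bed above 0.039 m or y of chip6 in the frame of bed above 0.039 m or y of chip7 in the frame of bed above 0.039 m or y of chip8 in the frame of bed above 0.039 m) and (y of chip1 in the frame of bed above 0.039 m or y of chip2 in the frame of bed above 0.039 m or y of chip4 in the frame of bed above 0.039 m or y of chip5 in the frame of bed above 0.039 m or y of chip6 in the frame of bed above 0.039 m or y of chip7 in the frame of bed above 0.039 m or y of chip8 in the frame of bed above 0.039 m) and (y of chip1 in the frame of bed above 0.039 m or y of chip2 in the frame of bed above 0.039 m or y of chip3 in the frame of bed above 0.039 m or y of chip5 in the frame of bed above 0.039 m or y of chip6 in the frame of bed above 0.039 m or y of chip7 in the frame of bed above 0.039 m or y of chip8 in the frame of bed above 0.039 m) and (y of chip1 in the frame of bed above 0.039 m or y of chip2 in the frame of bed above 0.039 m or y of chip3 in the frame of bed above 0.039 m or y of chip4 in the frame of bed above 0.039 m or y of chip6 in the frame of bed above 0.039 m or y of chip7 in the frame of bed above 0.039 m or y of chip8 in the frame of bed above 0.039 m) and (y of chip1 in the frame of bed above 0.039 m or y of chip2 in the frame of bed above 0.039 m or y of chip3 in the frame of bed above 0.039 m or y of chip4 in the frame of bed above 0.039 m or y of chip5 in the frame of bed above 0.039 m or y of chip7 in the frame of bed above 0.039 m or y of chip8 in the frame of bed above 0.039 m) and (y of chip1 in the frame of bed above 0.039 m or y of chip2 in the frame of bed above 0.039 m or y of chip3 in the frame of bed above 0.039 m or y of chip4 in the frame of bed above 0.039 m or y of chip5 in the frame of bed above 0.039 m or y of chip6 in the frame of bed above 0.039 m or y of chip8 in the frame of bed above 0.039 m) and (y of chip1 in the frame of bed above 0.039 m or y of chip2 in the frame of bed above 0.039 m or y of chip3 in the frame of bed above 0.039 m or y of chip4 in the frame of bed above 0.039 m or y of chip5 in the frame of bed above 0.039 m or y of chip6 in the frame of bed above 0.039 m or y of chip7 in the frame of bed above 0.039 m) and z of rake in the frame of rest between 0.1115 and 0.1185 m and horizontal distance between rake and rest below 0.016 m and angle between rake's own z axis and vertical below 0.1 rad and angle between the x axis of rake and the x axis of rest, either way round below 0.2 rad and linear speed of each of rake, chip1, chip2, chip3, chip4, chip5, chip6, chip7, chip8 below 0.01 m/s); the robot touches nothing.
It fails at once if the rake presses on the tray's floor with more than 12 N (contact force between rake and bed above 12 N).
It fails at once if the rake presses on a chip with more than 12 N (contact force between rake and chip1 above 12 N or contact force between rake and chip2 above 12 N or contact force between rake and chip3 above 12 N or contact force between rake and chip4 above 12 N or contact force between rake and chip5 above 12 N or contact force between rake and chip6 above 12 N or contact force between rake and chip7 above 12 N or contact force between rake and chip8 above 12 N).
It fails at once if the gripper or arm pushes a chip (more than 1 N) (contact force between any of the fingers, the arm and chip1 above 1 N or contact force between any of the fingers, the arm and chip2 above 1 N or contact force between any of the fingers, the arm and chip3 above 1 N or contact force between any of the fingers, the arm and chip4 above 1 N or contact force between any of the fingers, the arm and chip5 above 1 N or contact force between any of the fingers, the arm and chip6 above 1 N or contact force between any of the fingers, the arm and chip7 above 1 N or contact force between any of the fingers, the arm and chip8 above 1 N).
It fails at once if a bystander is moved by more than 30 mm, or the dome is struck (distance of any of screwdriver, brush, loupe, watch, scoop from where it was at the start of the episode above 0.03 m or contact force between any of the arm, the fingers, rake and dome above 5 N).
It also fails if it takes over 70 s, if anything falls off the work surface, if the arm or the gripper's body presses on something with over 40 N, if the wrist force passes 120 N, or if a joint passes its speed limit or range.

## Working session

There is one attempt and no reset: what is moved stays moved. The work goes in short steps, each a Python script; the robot and the scene stay as the last script left them, time stands still between calls to the robot, and variables do not carry over. Pictures are saved under pics/ and viewed, and the job is handed in when it is done.

```bash
ls; mkdir -p pics; python3 - <<'E'
from rig import arm
import cv2
o=arm.get_obs();print(o['t'],o['tool_rot'],o['ft_force'])
for n in ("scene","top","wrist"):
    s=arm.snapshot(n);cv2.imwrite(f"pics/{n}0.png",s["pixels"]);print(n,s["K"].tolist(),s["world_from_camera"].round(3).tolist())
E
```

```text
pics
0.0 [[-9.57157190e-01 -4.20562929e-04  2.89568535e-01]
 [-2.89568838e-01  1.49783360e-03 -9.57156019e-01]
 [-3.11811410e-05 -9.99998790e-01 -1.55544412e-03]] [ 0.25024549 -0.08613968  0.40491765]
scene [[349.0551978030356, 0.0, 257.9624017483269], [0.0, 349.0551978030356, 187.08119348222766], [0.0, 0.0, 1.0]] [[0.825, 0.446, -0.347, 839.864], [0.566, -0.643, 0.516, -428.384], [0.007, -0.622, -0.783, 738.693], [0.0, 0.0, 0.0, 1.0]]
top [[351.9658577405166, 0.0, 256.01189107256425], [0.0, 351.9658577405166, 188.62404836446174], [0.0, 0.0, 1.0]] [[0.012, -0.997, 0.076, 487.515], [-1.0, -0.011, 0.012, -8.139], [-0.011, -0.076, -0.997, 889.191], [0.0, 0.0, 0.0, 1.0]]
wrist [[280.63894693665986, 0.0, 253.191587428797], [0.0, 280.63894693665986, 190.86733779587775], [0.0, 0.0, 1.0]] [[0.29, -0.923, -0.255, 244.317], [-0.957, -0.28, -0.076, -579.047], [-0.001, 0.266, -0.964, 373.024], [0.0, 0.0, 0.0, 1.0]]
```

View pics/scene0.png

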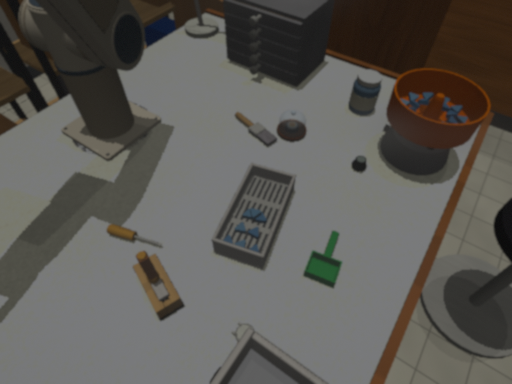

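View pics/top0.png

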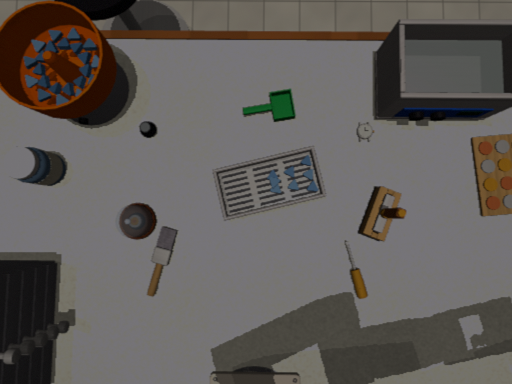

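View pics/wrist0.png

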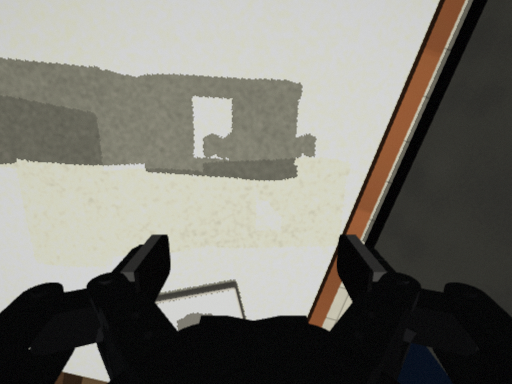

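The top view shows the tray at about columns 213–325, rows 147–219, with the chips at its right (-y) end. The rake is in its rest near (383, 213) and the screwdriver near (356, 270). I'll zoom in.

```bash
python3 - <<'E'
import cv2
a=cv2.imread('pics/top0.png')
cv2.imwrite('pics/t_tray.png',cv2.resize(a[135:230,205:335],None,fx=6,fy=6,interpolation=cv2.INTER_CUBIC)*1)
cv2.imwrite('pics/t_rest.png',cv2.resize(a[175:250,345:420],None,fx=8,fy=8,interpolation=cv2.INTER_CUBIC))
a=cv2.imread('pics/scene0.png')
cv2.imwrite('pics/s_tray.png',cv2.resize(a[160:270,205:305],None,fx=5,fy=5,interpolation=cv2.INTER_CUBIC)*1)
cv2.imwrite('pics/s_rest.png',cv2.resize(a[220:325,100:200],None,fx=5,fy=5,interpolation=cv2.INTER_CUBIC)*1)
E
```

```text
(no output)
```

View pics/t_tray.png

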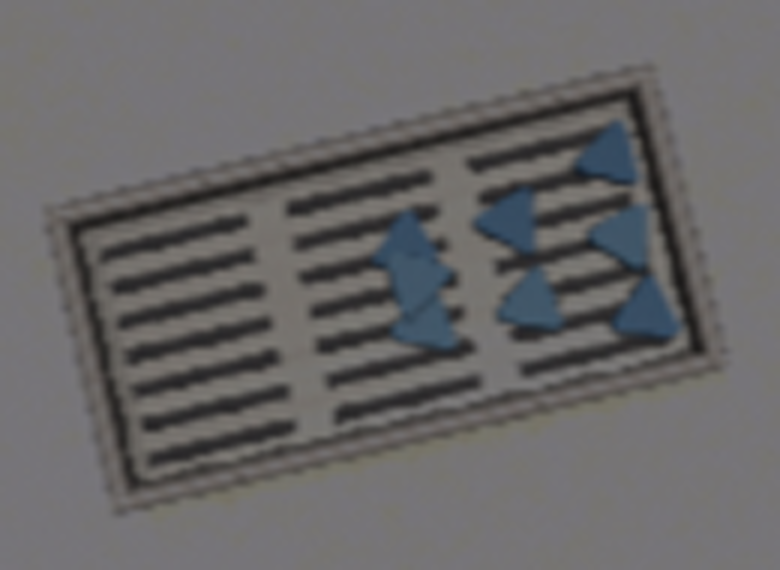

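View pics/t_rest.png

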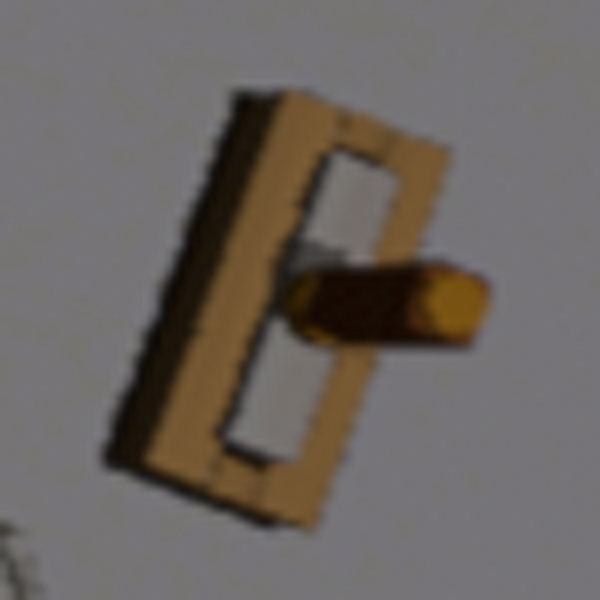

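View pics/s_rest.png

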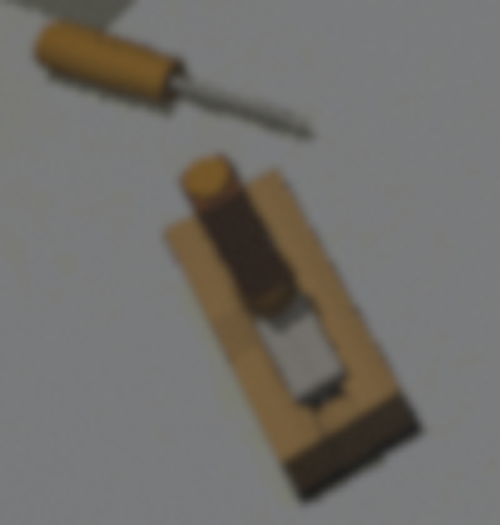

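View pics/s_tray.png

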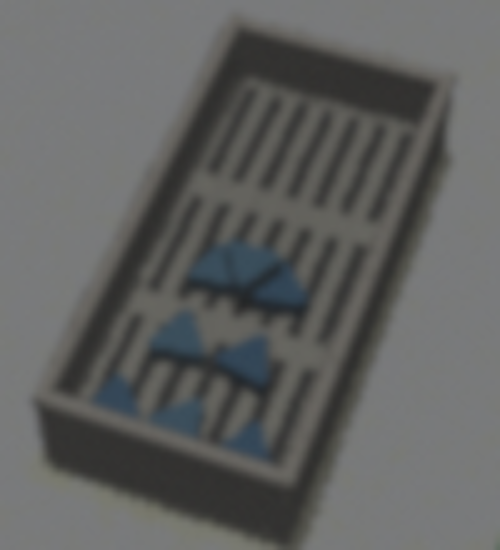

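```bash
cat > h.py <<'E'
import numpy as np, cv2
TK=np.array([[351.9658577405166,0,256.01189107256425],[0,351.9658577405166,188.62404836446174],[0,0,1.]])
def bp(s,uv,z):
    K,T=s["K"],s["world_from_camera"]
    uv=np.atleast_2d(np.array(uv,float)); d=np.c_[uv,np.ones(len(uv))]@np.linalg.inv(K).T@T[:3,:3].T
    o=T[:3,3]; return o+d*((z-o[2])/d[:,2])[:,None]
def proj(s,P):
    T=s["world_from_camera"]; c=(np.atleast_2d(P)-T[:3,3])@T[:3,:3]
    q=c@s["K"].T; return q[:,:2]/q[:,2:]
E
python3 - <<'E'
from rig import arm
from h import *
s=arm.snapshot("top"); sc=arm.snapshot("scene")
import pickle; pickle.dump((s,sc),open('snap0.pkl','wb'))
def un(p,f,ox,oy): return (np.array(p,float)+.5)/f-.5+[ox,oy]
for nm,p,f,ox,oy,z in (("tray",[(47,210),(652,68),(722,360),(120,508)],6,205,135,60),("rest",[(290,92),(450,152),(312,528),(150,462)],8,345,175,46)):
    P=bp(s,un(p,f,ox,oy),z);print(nm,P.round(1).tolist(),"c",P.mean(0).round(1)); 
    print([np.linalg.norm(P[i]-P[(i+1)%4]).round(1) for i in range(4)],[np.degrees(np.arctan2(*(P[(i+1)%4]-P[i])[[1,0]])).round(1) for i in range(4)])
for nm,p,f,ox,oy,z in (("tray",[(235,17),(453,80),(296,487),(38,402)],5,205,160,60),("rest",[(165,230),(275,168),(402,390),(288,460)],5,100,220,46)):
    P=bp(sc,un(p,f,ox,oy),z);print(nm,P.round(1).tolist(),"c",P.mean(0).round(1)); 
    print([np.linalg.norm(P[i]-P[(i+1)%4]).round(1) for i in range(4)],[np.degrees(np.arctan2(*(P[(i+1)%4]-P[i])[[1,0]])).round(1) for i in range(4)])
E
```

```text
tray [[595.1, 105.6, 60.0], [654.4, -133.6, 60.0], [538.7, -161.0, 60.0], [477.9, 74.4, 60.0]] c [566.5 -28.6  60. ]
[np.float64(246.4), np.float64(119.0), np.float64(243.1), np.float64(121.3)] [np.float64(-76.1), np.float64(-166.7), np.float64(104.5), np.float64(14.9)]
rest [[561.5, -297.2, 46.0], [544.1, -344.5, 46.0], [432.1, -301.8, 46.0], [450.9, -254.2, 46.0]] c [ 497.2 -299.4   46. ]
[np.float64(50.5), np.float64(119.8), np.float64(51.1), np.float64(118.7)] [np.float64(-110.2), np.float64(159.1), np.float64(68.4), np.float64(-21.2)]
tray [[479.3, 76.1, 60.0], [595.6, 104.0, 60.0], [657.2, -131.7, 60.0], [540.1, -162.2, 60.0]] c [568.1 -28.5  60. ]
[np.float64(119.7), np.float64(243.6), np.float64(121.0), np.float64(245.9)] [np.float64(13.5), np.float64(-75.4), np.float64(-165.4), np.float64(104.3)]
rest [[433.3, -302.5, 46.0], [450.9, -254.4, 46.0], [564.5, -297.1, 46.0], [546.7, -343.5, 46.0]] c [ 498.8 -299.4   46. ]
[np.float64(51.1), np.float64(121.3), np.float64(49.8), np.float64(120.6)] [np.float64(69.9), np.float64(-20.6), np.float64(-110.9), np.float64(160.1)]
```

```bash
cat >> h.py <<'E'
def R(deg):
    c,s=np.cos(np.radians(deg)),np.sin(np.radians(deg))
    return np.array([[s,0,c],[-c,0,s],[0,-1,0.]])
RC=np.array([498.,-299.4]); RY=-20.6
TC=np.array([567.3,-28.5]); TY=14.3
def tw(x,y):
    c,s=np.cos(np.radians(TY)),np.sin(np.radians(TY)); return TC+[c*x-s*y,s*x+c*y]
E
python3 - <<'E'
from rig import arm
from h import *
import pickle; s,sc=pickle.load(open('snap0.pkl','rb'))
print(bp(s,[(458.5/8+344.5),(305.5/8+174.5)],160),bp(sc,[208/5+99.5,180/5+219.5],160))
for p,a in (([*RC,250],RY-90),([*RC,104],RY-90),([*tw(0,-80),180],TY-90),([*tw(0,90),180],TY-90)):
    print(arm.inverse_kinematics(p,R(a)))
arm.move_ptp([*RC,230],R(RY-90))
o=arm.get_obs();print(o['t'],o['tool_pos'],o['ft_force'])
w=arm.snapshot("wrist");cv2.imwrite("pics/w1.png",w["pixels"]);print(w["world_from_camera"].round(2).tolist())
for z,pt in ((160,RC),(160,RC+10),(46,RC)): print(proj(w,[*pt,z]))
E
```

```text
[[ 496.99365058 -300.35657176  160.        ]] [[ 497.97464707 -300.41876498  160.        ]]
[-5.61785757e-01  3.50232842e-01  1.72270157e+00 -4.44089210e-16
  1.06865825e+00  1.36854840e+00]
[-5.61785757e-01  5.49582376e-01  1.80975206e+00 -4.44089210e-16
  7.82258213e-01  1.36854840e+00]
[-1.98620274e-01  4.58624580e-01  1.73932188e+00 -4.44089210e-16
  9.43646189e-01  1.12259397e+00]
[ 8.55916197e-02  3.94685206e-01  1.84715183e+00 -4.44089210e-16
  8.99755616e-01  1.40680586e+00]
1.85 [ 497.78124711 -300.00790346  230.07344337] [-0.26591679 -0.23445143 -0.05631612]
[[-0.35, -0.9, -0.25, 559.71], [-0.94, 0.34, 0.09, -324.28], [0.0, 0.27, -0.96, 361.48], [0.0, 0.0, 0.0, 1.0]]
[[251.06181609 204.90038265]]
[[233.86270978 197.49426747]]
[[251.76585418 173.69328718]]
```

View pics/w1.png

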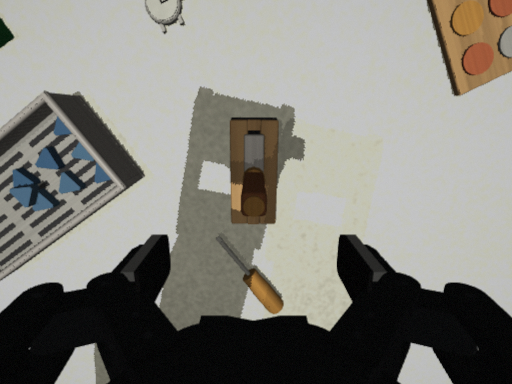

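The wrist view shows the grip's top at (254, 205), against a prediction of (251, 205), and the rest is aligned with the gripper. I'll grasp the rake now.

```bash
python3 - <<'E'
from rig import arm
from h import *
p=np.array([497.5,-299.9])
arm.move_l([*p,105],max_speed=120)
o=arm.get_obs();print(o['t'],o['tool_pos'],o['ft_force'])
arm.gripper_to(18,force=80)
o=arm.get_obs();print(o['t'],o['tool_pos'],o['ft_force'],o['ft_torque'],o['gripper_width'])
arm.move_l([*p,112],max_speed=40)
o=arm.get_obs();print(o['t'],o['tool_pos'],o['ft_force'],o['gripper_width'])
arm.move_l([*p,215],max_speed=150)
arm.sleep(.3)
o=arm.get_obs();print(o['t'],o['tool_pos'],o['ft_force'],o['ft_torque'],o['gripper_width'])
for n in ("scene","wrist"):
    w=arm.snapshot(n);cv2.imwrite(f"pics/{n}2.png",w["pixels"])
E
```

```text
3.0917 [ 497.9759541  -300.24044311  105.71182627] [0.07887178 0.20299459 0.05715276]
3.7167 [ 497.56734894 -299.96527733  105.28191414] [-1.21556405  0.92809486  3.76788802] [0.10556975 0.07291976 0.1257833 ] 19.42597071329795
4.0417 [ 497.58898129 -299.95388031  112.15614029] [ 0.19463414  0.33486209 -2.26995238] 19.274570939987058
5.175 [ 497.19989621 -299.72026071  214.18356857] [ 0.33952292  0.45938182 -2.13645585] [-0.0004605   0.00708142  0.02391012] 19.14712257028845
```

View pics/scene2.png

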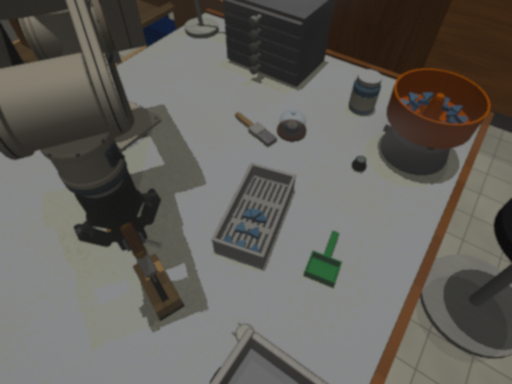

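View pics/wrist2.png

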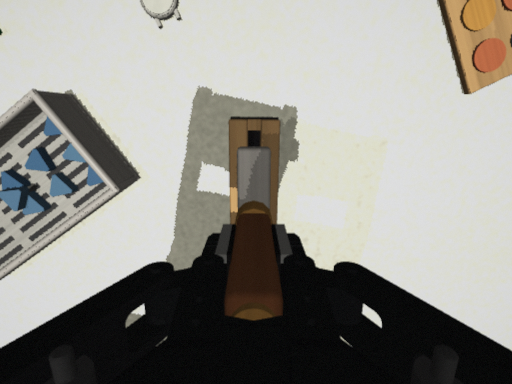

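The rake is held upright and its teeth are clear of the slot. Next I'll find the chips' outlines in the tray frame.

```bash
cat >> h.py <<'E'
def chips(s,zf=26,tag=None):
    a=s["pixels"]; h=cv2.cvtColor(a,cv2.COLOR_BGR2HSV)
    m=cv2.inRange(h,(95,60,40),(125,255,255))
    # rectified tray view, 3 px/mm, at chip top height
    xs=np.arange(-56,56,1/3);ys=np.arange(-118,118,1/3)
    X,Y=np.meshgrid(xs,ys,indexing='ij')
    c,sn=np.cos(np.radians(TY)),np.sin(np.radians(TY))
    P=np.stack([TC[0]+c*X-sn*Y,TC[1]+sn*X+c*Y,zf+12-0.0262*Y],-1).reshape(-1,3)
    uv=proj(s,P).astype(np.float32).reshape(*X.shape,2)
    r=cv2.remap(a,uv[...,0],uv[...,1],cv2.INTER_CUBIC)
    rm=cv2.inRange(cv2.cvtColor(r,cv2.COLOR_BGR2HSV),(95,60,40),(125,255,255))
    n,l,st,ce=cv2.connectedComponentsWithStats(rm)
    for i in range(1,n):
        if st[i,4]>300: print("chip c x%.0f y%.0f  x[%.0f,%.0f] y[%.0f,%.0f] area %.0f"%(ce[i][1]/3-56,ce[i][0]/3-118,st[i,1]/3-56,(st[i,1]+st[i,3])/3-56,st[i,0]/3-118,(st[i,0]+st[i,2])/3-118,st[i,4]/9))
    if tag: cv2.imwrite(tag,np.clip(r.astype(float)*1.6,0,255).astype(np.uint8))
E
python3 - <<'E'
import pickle
from h import *
s,sc=pickle.load(open('snap0.pkl','rb'))
chips(s,26,'pics/rt0.png'); print(); chips(sc,26,'pics/rs0.png')
E
```

```text
chip c x-35 y-100  x[-46,-19] y[-112,-85] area 430
chip c x-20 y-57  x[-33,-5] y[-67,-42] area 409
chip c x-1 y-13  x[-30,29] y[-28,3] area 1097
chip c x-3 y-99  x[-18,9] y[-110,-84] area 401
chip c x15 y-57  x[-1,27] y[-68,-42] area 429
chip c x31 y-101  x[18,44] y[-110,-86] area 405

chip c x-33 y-98  x[-42,-22] y[-104,-88] area 223
chip c x-19 y-59  x[-29,-5] y[-69,-45] area 379
chip c x-0 y-13  x[-27,30] y[-27,5] area 1320
chip c x-2 y-98  x[-13,8] y[-104,-87] area 230
chip c x15 y-60  x[1,28] y[-71,-45] area 433
chip c x32 y-99  x[22,42] y[-104,-88] area 180
```

View pics/rt0.png

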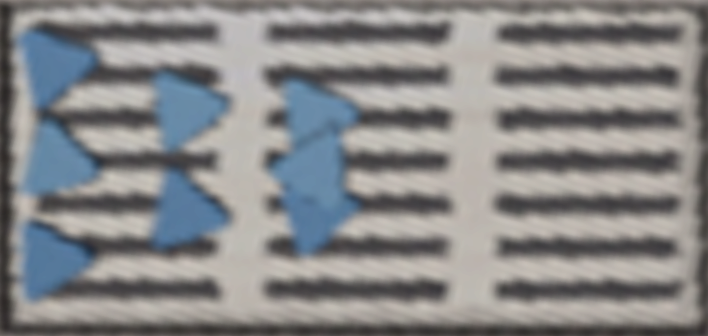

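View pics/rs0.png

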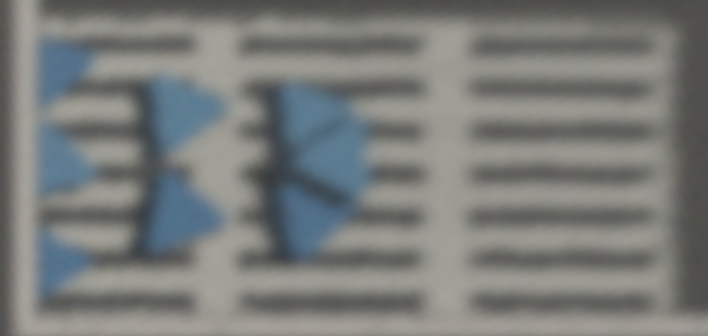

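```bash
cat >> h.py <<'E'
RT=R(TY-90)
def fz(arm,n=3):
    v=[]
    for _ in range(n):
        v.append(arm.get_obs()['ft_force'][2]); arm.sleep(0.01)
    return float(np.mean(v))
E
python3 - <<'E'
from rig import arm
from h import *
arm.move_ptp([*tw(0,-34.5),190],RT)
arm.move_l([*tw(0,-34.5),132],max_speed=80)
arm.sleep(.2); b=fz(arm,6)
print(arm.get_obs()['t'],b,arm.get_obs()['tool_pos'])
z=132
while z>114:
    z-=0.5
    arm.move_l([*tw(0,-34.5),z],max_speed=25)
    f=fz(arm,2)-b
    print(round(z,2),round(f,2),round(arm.get_obs()['tool_pos'][2],2))
    if f>1.2: break
arm.sleep(.2); print('settled',fz(arm,6)-b,arm.get_obs()['t'],arm.get_obs()['tool_pos'],b)
w=arm.snapshot("scene");cv2.imwrite("pics/scene3.png",w["pixels"][130:290,160:350].repeat(4,0).repeat(4,1))
E
```

```text
7.3917 -1.863748740985008 [576.1326158  -61.92367026 132.53180879]
131.5 -0.61 131.57
131.0 0.34 130.94
130.5 -0.0 130.45
130.0 -0.19 129.95
129.5 0.13 129.45
129.0 0.31 128.97
128.5 -0.04 128.45
128.0 0.33 127.98
127.5 -0.23 127.42
127.0 -0.22 126.96
126.5 0.22 126.46
126.0 0.35 125.96
125.5 0.11 125.47
125.0 -0.08 124.97
124.5 0.28 124.47
124.0 -0.07 123.98
123.5 -0.11 123.46
123.0 0.16 122.99
122.5 0.07 122.47
122.0 -0.53 121.97
121.5 0.37 121.49
121.0 3.95 121.28
settled 6.27432973018828 13.5083 [575.92983396 -61.94649475 121.23777727] -1.863748740985008
```

View pics/scene3.png

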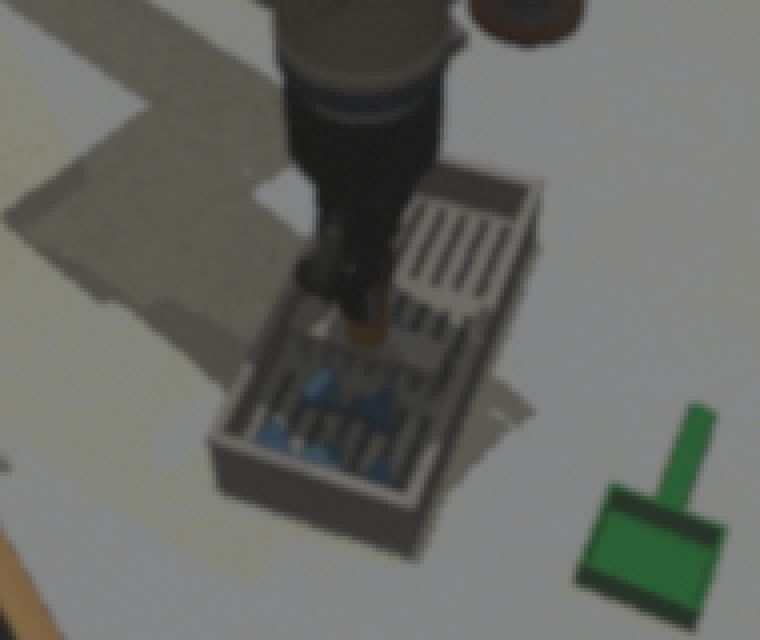

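The floor is felt at commanded z ≈ 121.3 at y = -34.5, with a stiffness of roughly 22 N/mm. Next I'll raise the tips 16 mm and push the bridging chip off forward.

```bash
cat >> h.py <<'E'
Z0=121.3-0.0262*34.5   # touch z at y=0
B=-1.86
def zt(y): return Z0-0.0262*y
E
python3 - <<'E'
from rig import arm
from h import *
arm.move_l([*tw(0,-34.5),zt(-34.5)+16],max_speed=60)
for y in (-20,-8,6):
    arm.move_l([*tw(0,y),zt(y)+16],max_speed=45); o=arm.get_obs();print(o['t'],o['ft_force'].round(2))
arm.move_l([*tw(0,-34.5),zt(-34.5)+16],max_speed=120)
arm.move_l([*tw(0,-34.5),215],max_speed=180)
arm.move_ptp([*tw(0,-150),215],RT)
s=arm.snapshot("top");cv2.imwrite("pics/top4.png",s["pixels"])
chips(s,26,'pics/rt4.png'); print(); chips(arm.snapshot("scene"),26,'pics/rs4.png')
print(arm.get_obs()['t'])
E
```

```text
14.4583 [-0.33  1.21 -2.57]
14.875 [-0.29  0.04 -2.12]
15.3333 [ 0.09 -0.11 -1.9 ]
chip c x-35 y-100  x[-46,-19] y[-111,-85] area 407
chip c x-20 y-57  x[-32,-5] y[-67,-42] area 400
chip c x-10 y-5  x[-30,12] y[-23,14] area 836
chip c x-3 y-99  x[-17,9] y[-110,-84] area 405
chip c x15 y-57  x[-1,27] y[-68,-42] area 431
chip c x15 y-13  x[3,29] y[-25,3] area 416
chip c x30 y-102  x[18,44] y[-111,-86] area 399

chip c x-18 y-58  x[-28,-7] y[-67,-44] area 303
chip c x-0 y-10  x[-27,30] y[-28,13] area 1524
chip c x16 y-60  x[1,28] y[-71,-45] area 430
chip c x32 y-99  x[25,40] y[-104,-90] area 138
17.0417
```

View pics/rt4.png

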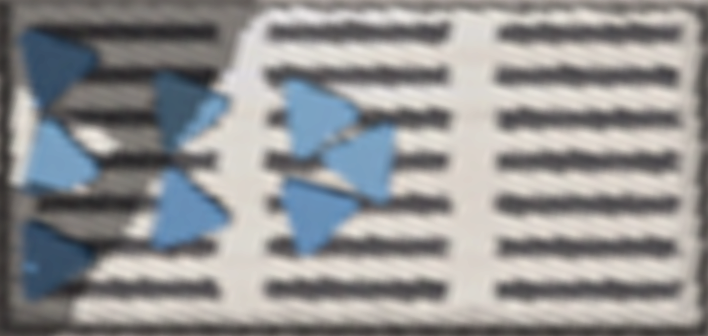

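View pics/rs4.png

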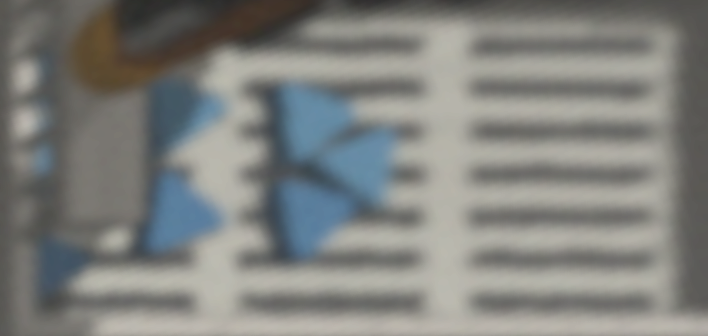

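The bridging chip now lies flat ahead of its row, at about (x-3, y+3) in the tray, and the others are unmoved. Next I'll rake the third row into the +y third, teeth on the floor and with force feedback.

```bash
cat >> h.py <<'E'
def rake(arm,y0,y1,target=4.5,seg=12,speed=35,x=0):
    arm.move_l([*tw(x,y0),zt(y0)+25],max_speed=150)
    arm.sleep(.25); b=fz(arm,8)
    arm.move_l([*tw(x,y0),zt(y0)+2],max_speed=50)
    off=0.6
    while 1:
        arm.move_l([*tw(x,y0),zt(y0)+off],max_speed=20); arm.sleep(.08)
        f=fz(arm,3)-b
        if f>1 or off<-1.5: break
        off-=0.2
    print('b %.2f touch off %.2f f %.2f'%(b,off,f))
    off+=np.clip((f-target)/22,-.25,.3); y=y0; out=[]
    while y<y1-.1:
        y=min(y+seg,y1)
        arm.move_l([*tw(x,y),zt(y)+off],max_speed=speed)
        o=arm.get_obs(); F=o['ft_force']; f=(F[2]+fz(arm,2)*2)/3-b
        out.append('%.0f:%.2f f%.1f h%.1f'%(y,off,f,np.hypot(F[0],F[1])))
        off+=np.clip((f-target)/22*.7,-.15,.3)
        if f>9: off+=.1
    print(out)
    arm.sleep(.1)
    arm.move_l([*tw(x,y1-3),zt(y1)+1],max_speed=30)
    arm.move_l([*tw(x,y1-4),zt(y1)+50],max_speed=150)
    print('t',arm.get_obs()['t'])
E
python3 - <<'E'
from rig import arm
from h import *
arm.move_ptp([*tw(0,-34.5),180],RT)
rake(arm,-34.5,44)
arm.move_l([*tw(0,-70),190],max_speed=200)
s=arm.snapshot("top");chips(s,26,'pics/rt5.png'); print(); chips(arm.snapshot("scene"),26,'pics/rs5.png')
print(arm.get_obs()['t'])
E
```

```text
b -2.19 touch off 0.60 f 1.11
['-22:0.45 f0.6 h0.6', '-10:0.32 f0.7 h0.8', '2:0.20 f0.1 h1.1', '14:0.06 f1.0 h0.5', '26:-0.05 f2.1 h1.0', '38:-0.13 f3.5 h0.8', '44:-0.16 f5.0 h0.6']
t 23.4833
chip c x-34 y-103  x[-46,-20] y[-112,-97] area 265
chip c x-0 y59  x[-31,29] y[47,74] area 1225

chip c x-34 y-96  x[-40,-25] y[-103,-88] area 126
chip c x0 y56  x[-30,30] y[43,73] area 1397
chip c x-19 y-58  x[-29,-7] y[-69,-44] area 351
chip c x-2 y-98  x[-12,6] y[-104,-89] area 139
chip c x15 y-60  x[3,27] y[-71,-45] area 379
chip c x32 y-99  x[24,40] y[-104,-91] area 133
24.2917
```

View pics/rt5.png

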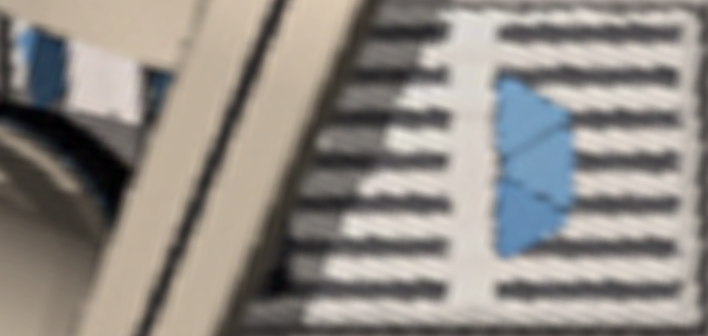

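View pics/rs5.png

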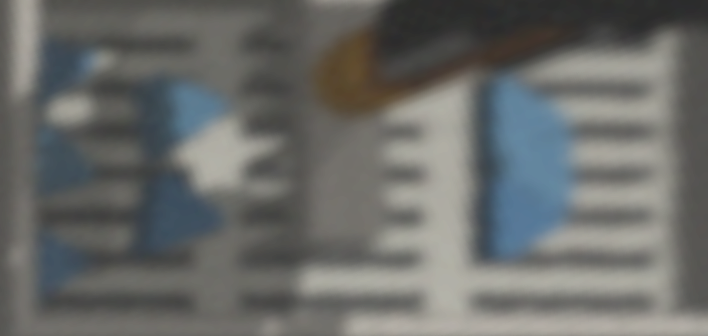

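All three third-row chips now lie flat in the +y third, tessellated at y ≈ 47–74, with the last part of the stroke at 2–5 N. For the second row I'll use one long uninterrupted pressed stroke, so the 0.35 s contact condition is met comfortably.

```bash
python3 - <<'E'
from rig import arm
from h import *
y=-76.5
arm.move_l([*tw(0,y),zt(y)+40],max_speed=150)
arm.sleep(.4); b=fz(arm,12)
arm.move_l([*tw(0,y),zt(y)+2],max_speed=50)
off=0.2
while off>-.9:
    arm.move_l([*tw(0,y),zt(y)+off],max_speed=20); arm.sleep(.15)
    f=fz(arm,6)-b; print(round(off,2),round(f,2),end='; ')
    if f>2.5: break
    off-=0.1
print('b',b)
off+=np.clip((f-4.5)/22,-.1,.2)
def go(y,sp):
    global off
    arm.move_l([*tw(0,y),zt(y)+off],max_speed=sp)
    t=arm.get_obs()['t']; f=fz(arm,6)-b
    print(y,round(off,2),round(f,2),t); off+=np.clip((f-4.5)/22*.8,-.15,.2)
go(-70,20); go(-55,30); go(-13,30)
arm.sleep(.1);print(fz(arm,5)-b)
arm.move_l([*tw(0,-16),zt(-16)+1],max_speed=30)
arm.move_l([*tw(0,-17),200],max_speed=180)
arm.move_ptp([*tw(0,-190),215],RT)
s=arm.snapshot("top");chips(s,26,'pics/rt6.png'); print(); chips(arm.snapshot("scene"),26,'pics/rs6.png')
print(arm.get_obs()['t'])
E
```

```text
0.2 0.19; 0.1 0.39; 0.0 1.54; -0.1 3.31; b -1.8873513843660294
-70 -0.15 3.97 28.3167
-55 -0.17 6.35 29.0167
-13 -0.11 7.16 30.6167
7.188803091624985
chip c x-35 y-100  x[-46,-19] y[-111,-85] area 415
chip c x-19 y-1  x[-32,-5] y[-11,15] area 400
chip c x-0 y59  x[-31,29] y[47,74] area 1224
chip c x-3 y-99  x[-17,9] y[-110,-84] area 397
chip c x13 y-1  x[-2,27] y[-11,15] area 423
chip c x30 y-101  x[18,44] y[-111,-87] area 411

chip c x-32 y-98  x[-39,-23] y[-104,-89] area 149
chip c x-18 y-3  x[-30,-5] y[-14,12] area 441
chip c x1 y56  x[-28,30] y[43,73] area 1368
chip c x-1 y-98  x[-13,7] y[-104,-87] area 204
chip c x14 y-4  x[1,27] y[-14,13] area 460
chip c x32 y-99  x[22,42] y[-105,-88] area 189
32.475
```

View pics/rt6.png

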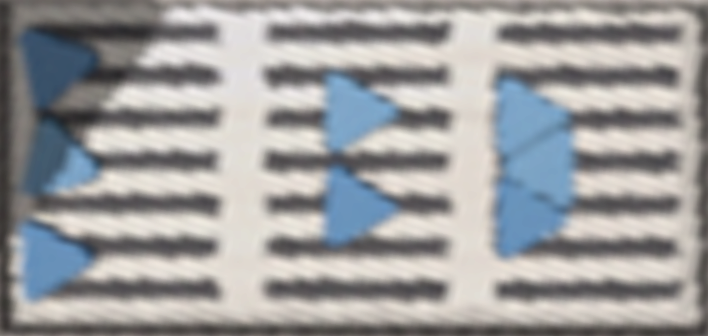

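View pics/rs6.png

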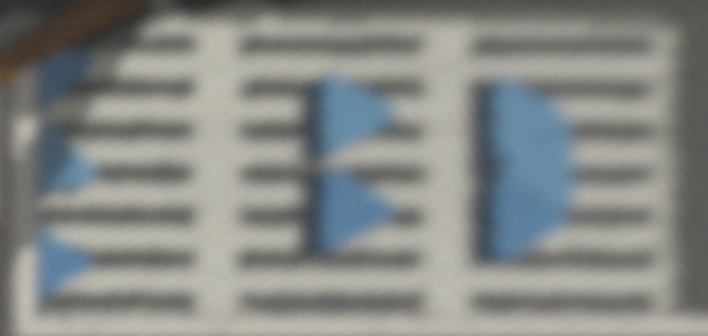

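The distribution is now 3 / 2 / 3, all flat and well separated from the boundaries. Time to return the rake, first checking its pose above the rest.

```bash
python3 - <<'E'
from rig import arm
from h import *
p=np.array([497.5,-299.9])
arm.move_ptp([*p,215],R(RY-90)); arm.sleep(.3)
o=arm.get_obs();print(o['t'],o['tool_pos'],o['ft_force'],o['gripper_width'])
w=arm.snapshot("wrist")["pixels"]; a=cv2.imread("pics/wrist2.png")
cv2.imwrite("pics/w7.png",np.vstack([a[80:330,130:390],w[80:330,130:390]]))
E
```

```text
33.4083 [ 498.27646278 -299.21603059  214.90283912] [ 0.11699817 -0.10310458 -1.60729795] 19.51021087838046
```

View pics/w7.png

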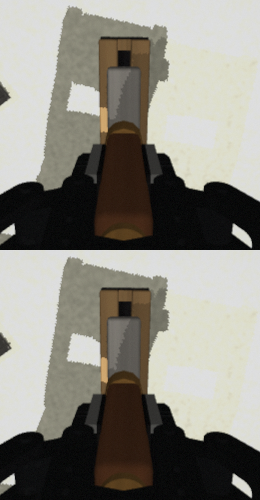

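The two wrist views, after lifting (top) and now (bottom), match, so the rake hasn't shifted in the jaws. I'll lower it in with force checks.

```bash
python3 - <<'E'
from rig import arm
from h import *
p=np.array([497.5,-299.9])
b=fz(arm,6)
arm.move_l([*p,148],max_speed=120)
z=148
while z>104:
    z-= 3 if z>109 else .5
    arm.move_l([*p,z],max_speed=40)
    f=arm.get_obs()['ft_force']; 
    if z<111: print(round(z,1),f.round(1))
    if f[2]-b>3: break
print('z',z,arm.get_obs()['tool_pos'],arm.get_obs()['t'])
E
```

```text
109 [ 0.2  0.6 -2.4]
108.5 [ 0.   0.3 -1.7]
108.0 [ 0.4 -0.4 -2.8]
107.5 [-0.2  0.6 -1.5]
107.0 [ 0.2  0.3 -2. ]
106.5 [ 0.5 -0.1 -1.2]
106.0 [ 1.1 -0.5 -2.5]
105.5 [-0.4  1.2 -1.5]
105.0 [-1.4  1.1  2.9]
z 105.0 [ 497.55312399 -299.96269013  105.30860857] 39.4667
```

```bash
python3 - <<'E'
from rig import arm
from h import *
p=np.array([497.5,-299.9])
arm.gripper_to(45); arm.gripper_to(80)
arm.move_l([*p,190],max_speed=80)
arm.move_l([*p,240],max_speed=120)
arm.move_joints([-1.296,0.423,1.63,0,1.089,-0.019]); arm.sleep(.2)
o=arm.get_obs();print(o['t'],o['ft_force'])
s=arm.snapshot("top");cv2.imwrite("pics/top8.png",s["pixels"]);chips(s,26)
cv2.imwrite("pics/rest8.png",np.hstack([cv2.resize(q[175:250,345:420],None,fx=5,fy=5,interpolation=cv2.INTER_CUBIC) for q in (cv2.imread('pics/top0.png'),s["pixels"])]))
cv2.imwrite("pics/scene8.png",arm.snapshot("scene")["pixels"])
E
```

```text
43.85 [ 0.47547606 -1.2520544  -0.16996696]
chip c x-35 y-100  x[-46,-19] y[-112,-85] area 429
chip c x-19 y-1  x[-32,-5] y[-11,15] area 404
chip c x-0 y59  x[-31,30] y[47,75] area 1228
chip c x-3 y-99  x[-18,9] y[-110,-84] area 401
chip c x13 y-1  x[-2,27] y[-11,15] area 426
chip c x31 y-101  x[18,44] y[-110,-86] area 407
```

View pics/rest8.png

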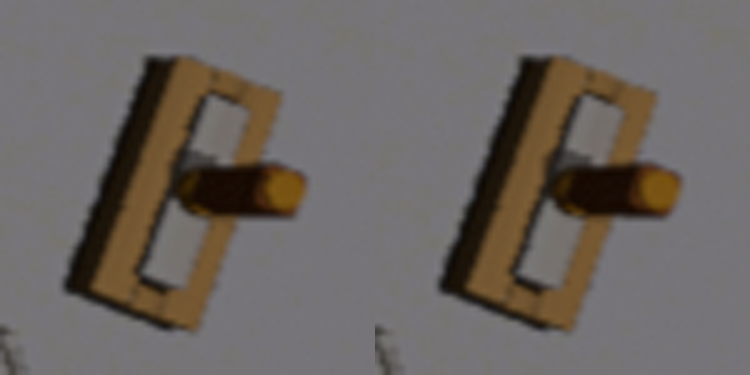

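View pics/scene8.png

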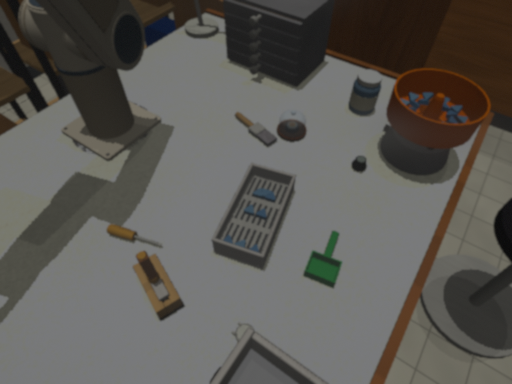

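The rake stands in its rest looking the same as at the start, the chips are in three rows, and the bystanders haven't moved. I'm handing the job in.

```bash
python3 -c "
from rig import arm
print(arm.finish_job())"
```

```text
the job is handed in; nothing more can be done
None
```

The chips are raked into one layer and the rake is back in its rest. I handed the job in just after 44 s of the 70 s allowed; no verdict is reported.

- **What I did:** I felt for the floor with the teeth, then pushed the bridging chip off at tip height. I raked the third row (three chips) into the +y third and the second row (two chips) into the middle third, leaving the first row in place.
- **Chips:** In the last top view there are three at y ≈ -100 mm, two at y ≈ -1 mm and three at about y 59 mm. They all look flat, though the three in the +y third touch and show as one patch with the area of three chips. There is no depth image, so flatness is judged from two camera views only.
- **Rake and bystanders:** The rake seated at the same height and position as when I took it. By eye, the bystanders have not moved.
- **Floor contact:** The first stroke pressed unevenly, at 0.1–1 N early on and 2–5 N near the end. The second read about 4–7 N at every stop, including both ends of an unbroken 1.5 s run that moved chips. Forces were read only when the rake stopped, so brief peaks between readings were not seen. The highest reading was 7.2 N, against the 12 N limit.

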